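# Sort the washing-machine spares into their sample trays

## Task

Clear the handful of washing-machine spares off the laundrette counter: put every loose levelling foot, brass hose coupling and programme dial into the tray whose ledge shows a sample of the same kind. Each part must end up standing as it does now (feet stud up, couplings on end, the dial face up), flat on the tray floor with nothing underneath it. Leave the detergent bottle and the mug where they are.

Things in the scene. Friction and masses are not known exactly. Their poses are not given: they have to be found in the camera images.
- foot_a: levelling foot for a washing machine, standing: black rubber pad 50 mm in diameter and 12 mm high, on it a steel hexagon (22 mm across corners, up to 20 mm), and a threaded steel stud 12 mm in diameter rising from there to 54 mm above the underside. Origin: centre of the underside of the pad; z is up the stud. Loose, 40 to 90 g.
- foot_b: levelling foot for a washing machine, standing: black rubber pad 50 mm in diameter and 12 mm high, on it a steel hexagon (22 mm across corners, up to 20 mm), and a threaded steel stud 12 mm in diameter rising from there to 54 mm above the underside. Origin: centre of the underside of the pad; z is up the stud. Loose, 40 to 90 g.
- coupling_a: brass hose coupling, standing: a hexagonal ring 38 mm across flats (44 mm across corners), 34 mm high, open through the middle (26 mm). Origin: centre of the underside; z up its axis; the x axis is normal to a flat (flats every 60 degrees). Both ends are alike; it starts with z up, and may end either end up. Loose, 60 to 130 g.
- coupling_b: brass hose coupling, standing: a hexagonal ring 38 mm across flats (44 mm across corners), 34 mm high, open through the middle (26 mm). Origin: centre of the underside; z up its axis; the x axis is normal to a flat (flats every 60 degrees). Both ends are alike; it starts with z up, and may end either end up. Loose, 60 to 130 g.
- dial: programme dial off a washing machine, lying face up: black plastic disc 54 mm in diameter and 12 mm high, with an upright metal bar grip across it along its x axis, 52 mm long, 11 mm thick (along y), rising to 31 mm above the underside. Origin: centre of the underside; z up. Loose, 25 to 60 g.
- tray_feet: grey tray, fixed, with one levelling foot fixed as a sample on its ledge. Open bay 100 (x) by 150 mm (y) inside, walls 4 mm thick and 20 mm high, floor 4 mm above the counter. Origin: centre of the bay at counter height; x points away from the robot (within 7 degrees) to the ledge, a solid white block 20 mm high from x = 54 to 110 mm, 158 mm wide; the sample stands on it at x = 82, y = 0 mm. z up.
- tray_couplings: grey tray, fixed, with one brass coupling fixed as a sample on its ledge. Open bay 100 (x) by 150 mm (y) inside, walls 4 mm thick and 20 mm high, floor 4 mm above the counter. Origin: centre of the bay at counter height; x points away from the robot (within 7 degrees) to the ledge, a solid white block 20 mm high from x = 54 to 110 mm, 158 mm wide; the sample stands on it at x = 82, y = 0 mm. z up.
- tray_dials: grey tray, fixed, with one programme dial fixed as a sample on its ledge. Open bay 100 (x) by 150 mm (y) inside, walls 4 mm thick and 20 mm high, floor 4 mm above the counter. Origin: centre of the bay at counter height; x points away from the robot (within 7 degrees) to the ledge, a solid white block 20 mm high from x = 54 to 110 mm, 158 mm wide; the sample stands on it at x = 82, y = 0 mm. z up.
- detergent: bystander: white detergent bottle, 64 mm in diameter, 140 mm high, standing loose on the counter beside the work. Origin: centre of its underside. Leave it alone.
- mug: bystander: white ceramic mug, 76 mm in diameter, 90 mm high, with a handle at its +y side, standing loose on the counter beside the work. Origin: centre of its underside. Leave it alone.

How it is judged:
By the outcome, as a careful person would: the job done as asked, in the order asked, and still so for the second after the job is handed in, with the robot touching nothing.
It also fails if it takes over 112 s, if anything falls off the work surface, if the arm or the gripper's body presses on something with over 40 N, if the wrist force passes 120 N, or if a joint passes its speed limit or range.

## Robot

A 7-joint arm with a two-finger parallel gripper is mounted at the origin on the work surface. World frame = base frame: x ahead of the robot, y to its left, z up, the work surface at z = 0. Lengths are in m, angles in rad, forces in N, time in s.
With the tool pointing down it reaches from about 0.425 to 0.875 m from the base axis. Payload 4.7 kg.
Tool frame: the origin (TCP) lies midway between the tips of the shut fingers; the grasp point (between the pads) lies 19 mm behind it; z points along the fingers, y is the line along which they close (so a half turn about z gives the same grasp; the last joint's range is limited). The gripper opens to 87 mm and grips with 3 to 60 N. Pads are 19 mm wide; open, the fingers measure 117 mm over their backs; the gripper's body (75 mm by 190 mm) begins 51 mm behind the grasp point.
Start: joints at [1.236, 0.321, -0.07, 1.45, 0.023, 1.371, -0.057], TCP at [0.222, -0.611, 0.223] pointing down, gripper open.
Joint ranges: [-2.86, 2.86], [-0.3, 2.09], [-1.38, 1.24], [0.06, 2.45], [-1.56, 4.7], [0.09, 2.05], [-2.69, 2.69]. Speed limits (rad/s): [2.57, 2.57, 3.14, 3.14, 3.14, 3.14, 3.14].

## Interface

Orientations are given as a rotation vector (axis times angle).
In Python, from bench import monitor, cams, workorder gives the robot as it stands.
- The arm moves only by the tool move_arm, never from a script. Its arguments are lists of equal length, an entry for each row: "slide": the shift along the tool's x, y, z in cm, a list of three; "roll": the turn about the tool's z in rad. In form: {"slide": [[dx, dy, dz], ...], "roll": [roll, ...]}. A call has 1 to 20 rows; each row is the pose to reach, as a shift and turn from the pose commanded when the call began, along the tool's axes at that moment; what a row does not reach only later rows make up. A row lasts 1/10 s, in which the tool goes at most 50 mm and 8.59 degrees, less where a joint would pass 70% of its speed; a pose out of reach is approached as far as the arm can. A call with a gripper value outside its range is refused whole. "gripper" is the finger opening in cm, from 0 to 8.7, set as the call begins (left out, the last holds). The fingers move at their own pace and stop on an object; "squeeze" is the grip in N (left out, the last holds). Time passes only in rows, so rows that repeat a pose let the fingers close. It gives the time, the measured TCP pose, the force, the opening and the grip force at its end, in the units of the state.
- monitor.get_state(): the state, without advancing time (a new reading comes with each control period).
- cams.get_image(name): name is "side" or "top"; returns the picture (400x640x3 uint8, red, green, blue); there is no depth.
- cams.get_calibration(name): a dict with "mtx" (3x3 intrinsics, pixels), "R" (3x3) and "t" (3): a world point X has camera coordinates R X + t. Camera axes: x right, y down, z forward; pixel columns grow to the right and rows downward; lengths in m; the calibration is good to about 2 mm. A picture is of the moment at which its call begins. get_calibration takes no time and is no camera call.
- workorder.close_job(): hands the job in; it is judged then, once.
The state is a dict: "time": time; "joint_positions": joint angles; "qd": joint speeds; "joint_torque": joint torques, N m; "position": TCP position; "tool_rot": TCP orientation; "ft_force": force on the tool from outside, world axes, zero at the start; "torque": the same for the moment, N m; "grip_width": opening from 0.0 (shut) to 1.0 (fully open); "grip_force": force on a finger pad.
Only numpy, scipy, OpenCV 4.12 (cv2) and the standard library are available. Lean on these libraries where they do the work, as an engineer would, in place of code of your own. Each camera call takes 0.05 s, during which the arm holds its last target. There are 200 camera calls.

## Working session

There is one attempt and no reset: what is moved stays moved. The work goes in short steps, Python scripts to look and compute and a tool call to move; the robot and the scene stay as the last step left them, time stands still between calls to the robot, and variables do not carry over. Pictures are saved under pics/ and viewed, at most 14 in all, crops included, and the job is handed in when it is done.

Besides the shell and the picture viewer there is one more tool, called as a command line: name --pt "numbers of a row" for each row, then --argument value for the rest. move_arm: Moves the arm, as the interface text tells. Its arguments: {"type":"object","properties":{"slide":{"type":"array","items":{"type":"array","items":{"type":"number"}}},"roll":{"type":"array","items":{"type":"number"}},"gripper":{"type":"number"},"squeeze":{"type":"number"}},"required":["slide","roll"]}

```bash
mkdir -p pics
python3 - <<'E'
from bench import monitor,cams
import cv2
for n in("top","side"):
    cv2.imwrite(f"pics/{n}0.png",cams.get_image(n)[:,:,::-1]); print(n,cams.get_calibration(n))
print(monitor.get_state())
E
```

```text
top {'mtx': array([[501.14001639,   0.        , 320.99679246],
       [  0.        , 501.14001639, 199.1829766 ],
       [  0.        ,   0.        ,   1.        ]]), 'R': array([[-0.00222257, -0.99999634, -0.00154486],
       [-0.99085322,  0.00241068, -0.13492252],
       [ 0.13492575,  0.00123086, -0.99085495]]), 't': array([0.0064199 , 0.54432109, 1.31115612])}
side {'mtx': array([[399.50595952,   0.        , 322.32855111],
       [  0.        , 399.50595952, 200.44306512],
       [  0.        ,   0.        ,   1.        ]]), 'R': array([[-0.74479483, -0.66684302,  0.02451632],
       [-0.34878539,  0.35770975, -0.86625198],
       [ 0.56888435, -0.65373093, -0.49900548]]), 't': array([0.4006857 , 0.2442151 , 0.67874052])}
{'time': 0.1, 'joint_positions': array([ 1.23610819,  0.32177697, -0.07008748,  1.45155464,  0.02263267,
        1.3707834 , -0.05687892]), 'qd': array([ 1.24772256e-03,  9.17565735e-04, -4.58234627e-04, -1.43217206e-03,
        4.43791129e-04, -7.55374625e-04,  3.26150771e-05]), 'joint_torque': array([ 2.85445576e-04, -4.92572451e+01, -4.05467357e-01, -3.13398206e+01,
       -6.41142810e-02,  3.94806708e-02,  6.96416305e-05]), 'position': array([ 0.22192079, -0.61042023,  0.22155184]), 'tool_rot': array([-3.09226660e+00, -5.44899947e-01,  6.62053755e-04]), 'ft_force': array([1.07355302, 0.32058593, 0.61084598]), 'torque': array([ 0.03529418, -0.02754337,  0.01131739]), 'grip_force': 0.0, 'grip_width': 1.0001452698467368}
```

View pics/top0.png

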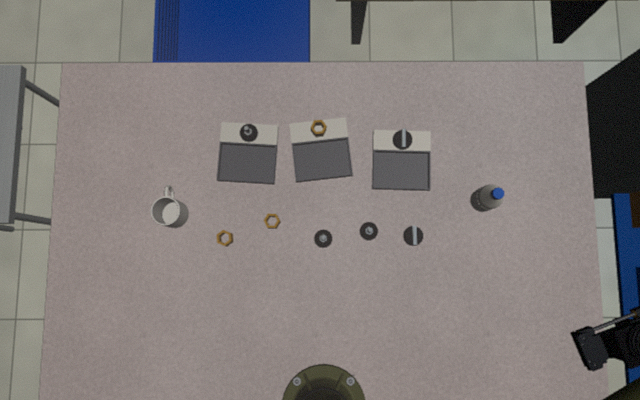

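View pics/side0.png

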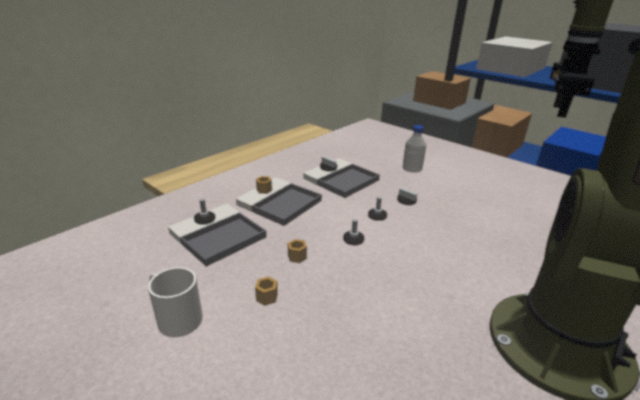

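The top view shows loose couplings near (225,238) and (272,221), feet at (323,239) and (369,231), and the dial at (413,236). The trays from left to right are feet (248,163), couplings (322,160) and dials (401,170). I'll enlarge this area to measure it.

Run:
```python
import cv2
a=cv2.imread("pics/top0.png")
cv2.imwrite("pics/c1.png",cv2.resize(a[205:255,205:435][:, :],None,fx=3.4,fy=3.4,interpolation=cv2.INTER_CUBIC))
l=cv2.resize(a[212:252,210:290],None,fx=10,fy=10,interpolation=cv2.INTER_CUBIC)[:,:800]
r=cv2.resize(a[215:255,305:430],None,fx=6.4,fy=6.4,interpolation=cv2.INTER_CUBIC)[:190]
import numpy as np
cv2.imwrite("pics/c2.png",np.vstack([l,r]))
cv2.imwrite("pics/c3.png",cv2.resize(a[110:198,210:440],None,fx=3.4,fy=3.4,interpolation=cv2.INTER_CUBIC))
```

```text
(no output)
```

View pics/c2.png

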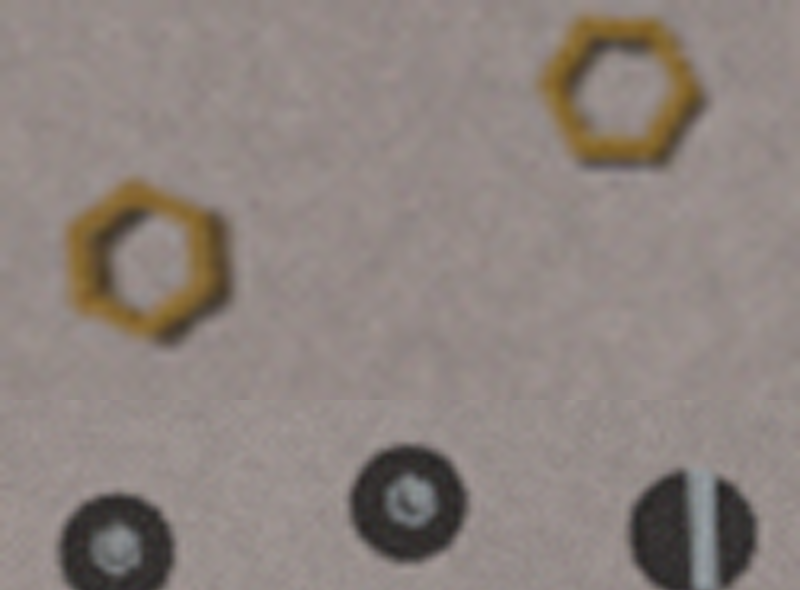

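View pics/c3.png

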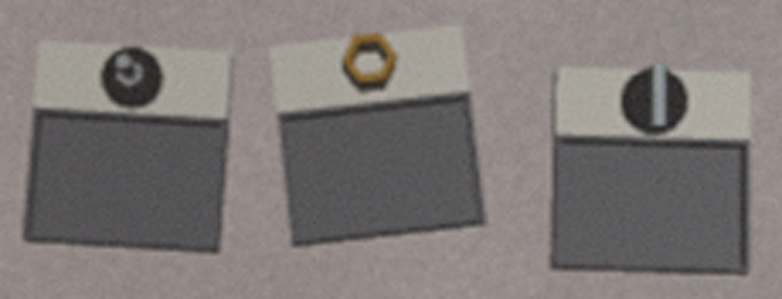

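The crop shows the couplings, with hexagon vertices I can read, the feet with studs centred, and the dial with its bar along world x. The tray outline corners are readable in c3. I'll back-project them next.

```bash
cat > h.py <<'E'
import numpy as np,cv2
from bench import cams,monitor
def P(n,uv,z):
    c=cams.get_calibration(n);uv=np.atleast_2d(uv).astype(float)
    d=(np.linalg.inv(c["mtx"])@np.c_[uv,np.ones(len(uv))].T)
    o=-c["R"].T@c["t"];d=(c["R"].T@d).T
    return (o+d*((z-o[2])/d[:,2])[:,None])[:,:2]
def J(n,X):
    c=cams.get_calibration(n);p=c["mtx"]@(c["R"]@np.atleast_2d(X).T+c["t"][:,None]);return (p[:2]/p[2]).T
def U(uv,s,o): return (np.array(uv,float)+.5)/s-.5+np.array(o)
E
python3 - <<'E'
from h import *
def fit(m,w):
    mc,wc=m.mean(0),w.mean(0);a=m-mc;b=w-wc
    th=np.arctan2((a[:,0]*b[:,1]-a[:,1]*b[:,0]).sum(),(a*b).sum())
    R=np.array([[np.cos(th),-np.sin(th)],[np.sin(th),np.cos(th)]])
    t=wc-R@mc
    return t.round(4),round(np.degrees(th),1),np.abs(b-a@R.T).max().round(4)
ts=np.array([[-.054,.079],[-.054,-.079],[.11,-.079],[.11,.079]])
for n,c in dict(feet=[(25,240),(218,251),(230,52),(37,38)],coup=[(293,245),(484,222),(464,24),(270,45)],dial=[(551,268),(748,272),(750,72),(558,66)]).items():
    print(n,fit(ts,P("top",U(c,3.4,(210,110)),.02)))
hx=np.array([[.022*np.cos(k),.022*np.sin(k)] for k in np.radians(30+60*np.arange(6))])
# order going ccw in world from vertex at 30deg (x up,y left): image: top-left, left, bottom-left, bottom-right,right,top-right
for n,c in dict(b=[(580,18),(543,85),(580,162),(660,162),(700,92),(658,20)],a=[(72,232),(78,300),(160,335),(222,290),(215,212),(135,183)]).items():
    print("coup",n,fit(hx,P("top",U(c,10,(210,212)),.034)))
im={n:cv2.imread(f"pics/{n}0.png") for n in("top","side")}
g=cv2.cvtColor(im["top"],cv2.COLOR_BGR2HSV)
for n,(x,y) in dict(footL=(323,239),footR=(369,231),dial=(413,236)).items():
    r=16;p=im["top"][y-r:y+r,x-r:x+r].max(2);m=(p<100).astype('u1')
    cs=cv2.findContours(m,0,1)[0];c=np.vstack([k for k in cs if cv2.contourArea(k)>15]);(u,v),rad=cv2.minEnclosingCircle(c)
    h=cv2.convexHull(c);M=cv2.moments(h);q=(M['m10']/M['m00']+x-r,M['m01']/M['m00']+y-r)
    print(n,rad,q,P("top",q,.012))
print("bar",P("top",U([(699,470-400),(706,588-400)],6.4,(305,215)),.031))
print("studs",P("top",U([(117,148),(411,101)],6.4,(305,215)),.04))
p=J("side",[(0,0,0)])
cv2.imwrite("pics/s1.png",cv2.resize(im["side"][180:310,245:425],None,fx=4.4,fy=4.4,interpolation=cv2.INTER_CUBIC))
E
```

```text
feet (array([0.6502, 0.2102]), np.float64(-3.1), np.float64(0.0031))
coup (array([0.6592, 0.0025]), np.float64(6.2), np.float64(0.0019))
dial (array([ 0.629 , -0.2152]), np.float64(-2.2), np.float64(0.0022))
coup b (array([0.4873, 0.1378]), np.float64(-0.5), np.float64(0.0013))
coup a (array([0.4424, 0.2636]), np.float64(37.5), np.float64(0.0024))
footL 8.99102783203125 (322.66950959488275, 238.2871357498223) [[0.44071297 0.00088665]]
footR 9.015504837036133 (368.3284106891702, 230.61673699015472) [[ 0.46123404 -0.12320053]]
dial 9.893473625183105 (412.6748251748252, 235.53030303030303) [[ 0.44761631 -0.24327455]]
bar [[ 0.47325929 -0.24355892]
 [ 0.42395194 -0.2451358 ]]
studs [[ 4.40650122e-01  4.31898532e-04]
 [ 4.59883446e-01 -1.21849847e-01]]
```

View pics/s1.png

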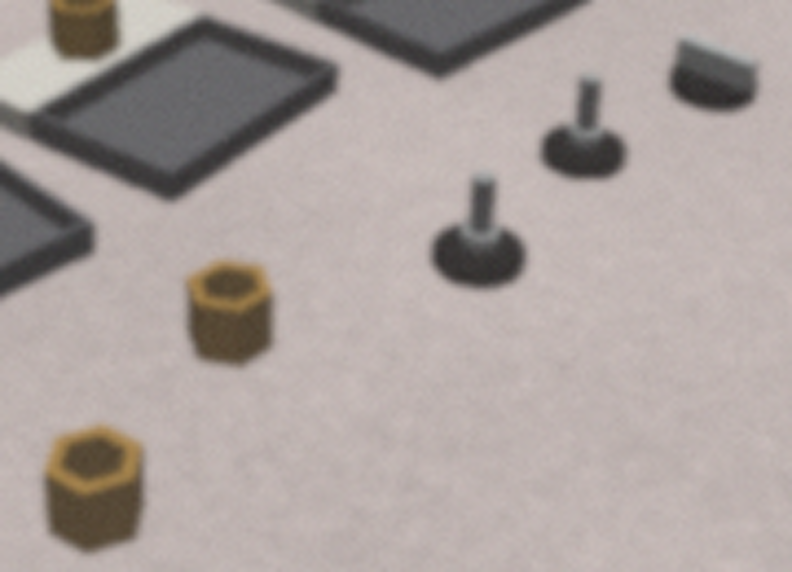

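The measurements agree across cues. I'll add a helper that turns a target into slide and roll, starting with the dial.

```bash
cat >> h.py <<'E'
def to(*targets):
    s=monitor.get_state();r=s["tool_rot"];R=cv2.Rodrigues(np.array(r,float))[0];p=np.array(s["position"])
    a=np.degrees(np.arctan2(R[1,0],R[0,0]))
    print("t",round(s["time"],2),"p",p.round(4),"alpha",round(a,1),"tilt",np.degrees(np.arccos(-R[2,2])).round(2),"q7",round(s["joint_positions"][6],2))
    for x,y,z,al in targets:
        d=R.T@(np.array([x,y,z])-p)*100
        print((x,y,z,al),"slide",d.round(2),"roll",round(np.radians((a-al+180)%360-180),3))
E
cat > go.py <<'E'
import sys
from h import *
to(*[tuple(map(float,a.split(","))) for a in sys.argv[1:]])
E
python3 go.py .448,-.244,.20,1.8; python3 -c "
from h import *
print(P('top',[(168,207)],.09),P('top',[(497,193)],.14))"
```

```text
t 0.1 p [ 0.2219 -0.6104  0.2216] alpha 20.0 tilt 0.1 q7 -0.06
(0.448, -0.244, 0.2, 1.8) slide [ 33.77 -26.7    2.2 ] roll 0.317
[[0.51771871 0.39967516]] [[ 0.54473772 -0.43240138]]
```

move_arm --pt "3 -2.4 0.2" --pt "6 -4.8 0.4" --pt "9.5 -7.5 0.6" --pt "13 -10.2 0.8" --pt "16.5 -13 1" --pt "20 -15.8 1.2" --pt "23.5 -18.5 1.4" --pt "27 -21.3 1.7" --pt "30.5 -24 2" --pt "32.8 -25.9 2.2" --pt "33.8 -26.7 2.2" --pt "33.8 -26.7 2.2" --pt "33.8 -26.7 2.2" --pt "33.8 -26.7 2.2" --roll '[0.03,0.06,0.09,0.12,0.15,0.18,0.21,0.24,0.27,0.3,0.317,0.317,0.317,0.317]' --gripper 4.5

```text
time: 1.5
position: [0.4476, -0.2459, 0.2004]
tool_rot: [3.141, 0.047, -0.001]
ft_force: [-0.2, 0.2, -0.9]
grip_width: 0.516
grip_force: 0.0
```

```bash
python3 go.py .448,-.244,.20,1.8 .448,-.244,.0145,1.8
```

```text
t 1.5 p [ 0.4476 -0.2459  0.2004] alpha 1.7 tilt 0.04 q7 -1.11
(0.448, -0.244, 0.2, 1.8) slide [ 0.04 -0.19  0.04] roll -0.002
(0.448, -0.244, 0.0145, 1.8) slide [ 0.06 -0.2  18.59] roll -0.002
```

move_arm --pt "0 -0.2 3" --pt "0 -0.2 6.5" --pt "0 -0.2 10" --pt "0 -0.2 13" --pt "0 -0.2 15.5" --pt "0 -0.2 17" --pt "0 -0.2 18" --pt "0 -0.2 18.5" --pt "0 -0.2 18.6" --pt "0 -0.2 18.6" --roll '[0,0,0,0,0,0,0,0,0,0]'

```text
time: 2.5
position: [0.4489, -0.243, 0.0152]
tool_rot: [3.14, 0.049, 0.001]
ft_force: [-0.2, -0.0, 0.3]
grip_width: 0.52
grip_force: 0.0
```

move_arm --pt "0 0 0" --pt "0 0 0" --pt "0 0 0" --pt "0 0 0" --pt "0 0 0" --pt "0 0 0" --roll '[0,0,0,0,0,0]' --gripper 0 --squeeze 20

```text
time: 3.1
position: [0.4485, -0.2426, 0.0147]
tool_rot: [3.141, 0.05, 0.0]
ft_force: [0.5, 0.4, 0.3]
grip_width: 0.123
grip_force: 20.0
```

```bash
python3 go.py .629,-.2152,.12,-2.2
```

```text
t 3.1 p [ 0.4485 -0.2426  0.0147] alpha 1.8 tilt 0.02 q7 -1.19
(0.629, -0.2152, 0.12, -2.2) slide [ 18.13  -2.16 -10.53] roll 0.07
```

move_arm --pt "0 0 -2" --pt "0 0 -5" --pt "0 0 -8" --pt "0 0 -10" --pt "2 -0.2 -10.5" --pt "5 -0.6 -10.5" --pt "8 -1 -10.5" --pt "11 -1.4 -10.5" --pt "14 -1.8 -10.5" --pt "16.5 -2 -10.5" --pt "18 -2.2 -10.5" --pt "18.1 -2.2 -10.5" --pt "18.1 -2.2 -10.5" --pt "18.1 -2.2 -10.5" --roll '[0,0,0,0,0,0.01,0.02,0.03,0.05,0.06,0.07,0.07,0.07,0.07]'

```text
time: 4.5
position: [0.6276, -0.2153, 0.1193]
tool_rot: [3.141, -0.061, -0.002]
ft_force: [0.7, 0.9, -0.7]
grip_width: 0.12
grip_force: 20.0
```

```bash
python3 go.py .629,-.2152,.0195,-2.2; python3 -c "
from h import *
a=cams.get_image('side')[:,:,::-1];cv2.imwrite('pics/s2.png',cv2.resize(a[120:240,270:440],None,fx=4,fy=4))"
```

```text
t 4.5 p [ 0.6276 -0.2153  0.1193] alpha -2.2 tilt 0.07 q7 -1.44
(0.629, -0.2152, 0.0195, -2.2) slide [ 0.15 -0.02  9.98] roll -0.0
```

View pics/s2.png

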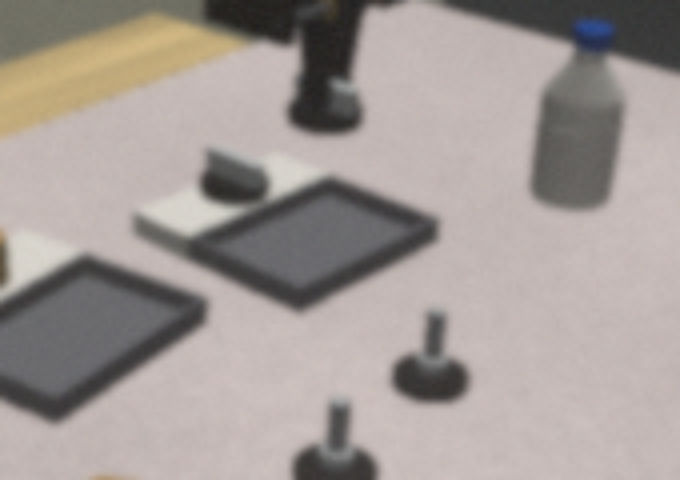

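The dial hangs level in the gripper at crop position (325,105), above the dials tray. I'll lower it and release.

move_arm --pt "0.1 0 2.5" --pt "0.1 0 5.5" --pt "0.1 0 7.5" --pt "0.1 0 9" --pt "0.1 0 9.7" --pt "0.1 0 10" --pt "0.1 0 10" --pt "0.1 0 10" --roll '[0,0,0,0,0,0,0,0]'

```text
time: 5.35
position: [0.6305, -0.215, 0.0208]
tool_rot: [3.14, -0.06, 0.003]
ft_force: [0.2, -0.1, -1.6]
grip_width: 0.123
grip_force: 20.0
```

move_arm --pt "0 0 0" --pt "0 0 0" --pt "0 0 0" --pt "0 0 0" --pt "0 0 -1" --pt "0 0 -3.5" --pt "0 0 -7" --pt "0 0 -10" --pt "0 0 -12" --pt "0 0 -12" --roll '[0,0,0,0,0,0,0,0,0,0]' --gripper 4

```text
time: 6.35
position: [0.6322, -0.2152, 0.1445]
tool_rot: [3.138, -0.06, 0.012]
ft_force: [0.1, 0.6, 0.4]
grip_width: 0.459
grip_force: 0.0
```

```bash
python3 go.py .4605,-.1225,.14,0 .4605,-.1225,.024,0
```

```text
t 6.35 p [ 0.6322 -0.2152  0.1445] alpha -2.2 tilt 0.45 q7 -1.44
(0.4605, -0.1225, 0.14, 0.0) slide [-17.52  -8.61   0.3 ] roll -0.038
(0.4605, -0.1225, 0.024, 0.0) slide [-17.6   -8.64  11.9 ] roll -0.038
```

move_arm --pt "-2.5 -1.2 0" --pt "-6 -3 0" --pt "-9.5 -4.7 0.2" --pt "-13 -6.4 0.3" --pt "-16 -7.8 0.3" --pt "-17.5 -8.6 0.3" --pt "-17.5 -8.6 0.3" --pt "-17.5 -8.6 0.3" --pt "-17.5 -8.6 0.3" --roll '[0,0,0,0,0,0,0,0,0]'

```text
time: 7.25
position: [0.4588, -0.1226, 0.1365]
tool_rot: [-3.141, 0.061, -0.001]
ft_force: [0.5, 0.3, -0.8]
grip_width: 0.461
grip_force: 0.0
```

```bash
python3 go.py .4605,-.1225,.024,0
```

```text
t 7.25 p [ 0.4588 -0.1226  0.1365] alpha -2.2 tilt 0.03 q7 -1.41
(0.4605, -0.1225, 0.024, 0.0) slide [ 1.600e-01 -1.000e-02  1.125e+01] roll -0.039
```

move_arm --pt "0.15 0 2" --pt "0.15 0 4.5" --pt "0.15 0 7" --pt "0.15 0 9" --pt "0.15 0 10.5" --pt "0.15 0 11.2" --pt "0.15 0 11.2" --pt "0.15 0 11.2" --roll '[0,0,0,0,0,0,0,0]'

```text
time: 8.05
position: [0.4603, -0.1223, 0.0249]
tool_rot: [-3.141, 0.06, -0.001]
ft_force: [0.0, -0.0, 0.3]
grip_width: 0.459
grip_force: 0.0
```

move_arm --pt "0 0 0" --pt "0 0 0" --pt "0 0 0" --pt "0 0 0" --pt "0 0 0" --pt "0 0 0" --roll '[0,0,0,0,0,0]' --gripper 0 --squeeze 30

```text
time: 8.65
position: [0.4598, -0.1225, 0.0249]
tool_rot: [3.14, -0.06, 0.001]
ft_force: [-0.3, -0.8, 1.5]
grip_width: 0.123
grip_force: 30.0
```

```bash
python3 -c "
from h import *
def T(c,th,x,y):
    t=np.radians(th);return (np.array(c)+[x*np.cos(t)-y*np.sin(t),x*np.sin(t)+y*np.cos(t)]).round(4)
for y in(.036,-.036):print(T((.6502,.2102),-3.1,0,y),T((.6592,.0025),6.2,0,y))
to((.652,.246,.15,-3),(.6482,.1743,.15,-3))"
```

```text
[0.6521 0.2461] [0.6553 0.0383]
[0.6483 0.1743] [ 0.6631 -0.0333]
t 8.65 p [ 0.4598 -0.1225  0.0249] alpha -2.2 tilt 0.04 q7 -1.49
(0.652, 0.246, 0.15, -3) slide [ 17.8  -37.55 -12.53] roll 0.014
(0.6482, 0.1743, 0.15, -3) slide [ 17.7  -30.37 -12.52] roll 0.014
```

move_arm --pt "0 0 -2" --pt "0 0 -5" --pt "0 0 -8.5" --pt "0 0 -11" --pt "1 -2 -12.5" --pt "2.5 -5 -12.5" --pt "4 -8.4 -12.5" --pt "5.8 -12.2 -12.5" --pt "7.6 -16 -12.5" --pt "9.4 -19.8 -12.5" --pt "11.2 -23.6 -12.5" --pt "13 -27.4 -12.5" --pt "14.8 -31.2 -12.5" --pt "16.3 -34.5 -12.5" --pt "17.4 -36.7 -12.5" --pt "17.8 -37.5 -12.5" --pt "17.8 -37.5 -12.5" --pt "17.8 -37.5 -12.5" --pt "17.8 -37.5 -12.5" --roll '[0,0,0,0,0,0,0,0,0,0,0,0,0,0,0,0,0,0,0]'

```text
time: 10.55
position: [0.6518, 0.2435, 0.1495]
tool_rot: [3.139, -0.063, 0.0]
ft_force: [0.9, -0.5, -0.2]
grip_width: 0.127
grip_force: 30.0
```

```bash
python3 go.py .652,.246,.0295,-3; python3 -c "
from h import *
a=cams.get_image('side')[:,:,::-1];cv2.imwrite('pics/s3.png',cv2.resize(a[120:270,150:400],None,fx=3,fy=3))"
```

```text
t 10.55 p [0.6518 0.2435 0.1495] alpha -2.3 tilt 0.1 q7 -2.21
(0.652, 0.246, 0.0295, -3.0) slide [ 1.0e-02 -2.7e-01  1.2e+01] roll 0.012
```

View pics/s3.png

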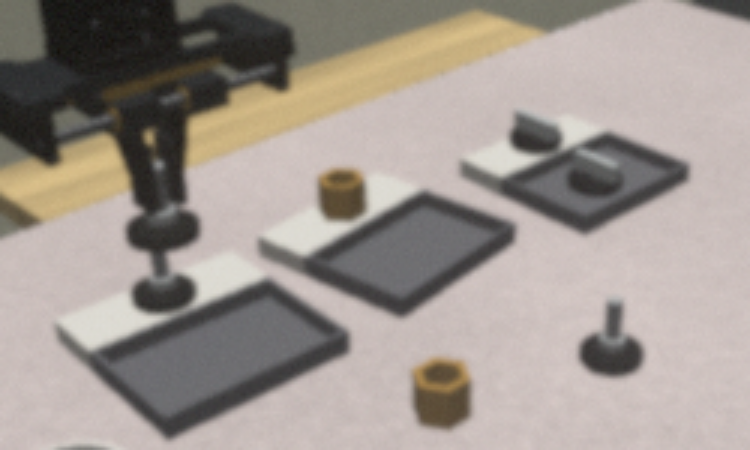

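The dial is flat in its tray at crop position (597,172). The foot hangs upright above the feet tray at (163,225), so I'll lower it.

move_arm --pt "0 -0.2 2" --pt "0 -0.2 5" --pt "0 -0.2 8" --pt "0 -0.2 10" --pt "0 -0.2 11.4" --pt "0 -0.2 11.9" --pt "0 -0.2 12" --pt "0 -0.2 12" --pt "0 -0.2 12" --roll '[0,0,0,0,0,0,0,0,0]'

```text
time: 11.5
position: [0.6527, 0.2482, 0.0309]
tool_rot: [-3.14, 0.06, -0.003]
ft_force: [0.3, 0.2, -0.5]
grip_width: 0.127
grip_force: 30.0
```

move_arm --pt "0 0 0" --pt "0 0 0" --pt "0 0 0" --pt "0 0 0" --pt "0 0 -1" --pt "0 0 -3.5" --pt "0 0 -7" --pt "0 0 -10" --pt "0 0 -12" --pt "0 0 -12" --pt "0 0 -12" --roll '[0,0,0,0,0,0,0,0,0,0,0]' --gripper 4

```text
time: 12.6
position: [0.6519, 0.2478, 0.15]
tool_rot: [-3.141, 0.06, -0.001]
ft_force: [-0.7, -0.8, -0.6]
grip_width: 0.459
grip_force: 0.0
```

```bash
python3 go.py .4407,.0007,.15,-2
```

```text
t 12.6 p [0.6519 0.2478 0.15  ] alpha -2.2 tilt 0.05 q7 -2.22
(0.4407, 0.0007, 0.15, -2.0) slide [-2.016e+01  2.550e+01 -2.000e-02] roll -0.003
```

move_arm --pt "-1.5 2 0" --pt "-4 5 0" --pt "-6.5 8.2 0" --pt "-9 11.4 0" --pt "-11.5 14.6 0" --pt "-14 17.8 0" --pt "-16.5 20.8 0" --pt "-18.8 23.8 0" --pt "-20.2 25.5 0" --pt "-20.2 25.5 0" --pt "-20.2 25.5 0" --pt "-20.2 25.5 0" --roll '[0,0,0,0,0,0,0,0,0,0,0,0]'

```text
time: 13.8
position: [0.4405, 0.0016, 0.1491]
tool_rot: [-3.14, 0.058, 0.001]
ft_force: [-0.1, 0.2, 0.3]
grip_width: 0.464
grip_force: 0.0
```

```bash
python3 go.py .4407,.0007,.0245,-2
```

```text
t 13.8 p [0.4405 0.0016 0.1491] alpha -2.1 tilt 0.05 q7 -1.63
(0.4407, 0.0007, 0.0245, -2.0) slide [ 0.03  0.1  12.46] roll -0.002
```

move_arm --pt "0 0.1 2" --pt "0 0.1 5" --pt "0 0.1 8" --pt "0 0.1 10.3" --pt "0 0.1 11.8" --pt "0 0.1 12.4" --pt "0 0.1 12.4" --pt "0 0.1 12.4" --roll '[0,0,0,0,0,0,0,0]'

```text
time: 14.6
position: [0.441, 0.0002, 0.0261]
tool_rot: [-3.141, 0.059, -0.001]
ft_force: [1.1, 0.6, 0.4]
grip_width: 0.461
grip_force: 0.0
```

move_arm --pt "0 0 0" --pt "0 0 0" --pt "0 0 0" --pt "0 0 0" --pt "0 0 0" --pt "0 0 0" --roll '[0,0,0,0,0,0]' --gripper 0 --squeeze 30

```text
time: 15.2
position: [0.4403, -0.0005, 0.0257]
tool_rot: [3.141, -0.06, 0.0]
ft_force: [-0.2, 0.2, 0.7]
grip_width: 0.124
grip_force: 30.0
```

```bash
python3 go.py .6482,.1743,.15,-2
```

```text
t 15.2 p [ 0.4403 -0.0005  0.0257] alpha -2.2 tilt 0.02 q7 -1.74
(0.6482, 0.1743, 0.15, -2.0) slide [ 20.11 -18.26 -12.43] roll -0.003
```

move_arm --pt "0 0 -2" --pt "0 0 -5" --pt "0 0 -8.5" --pt "0 0 -11" --pt "1 -0.9 -12.4" --pt "3.5 -3.2 -12.4" --pt "6.5 -5.9 -12.4" --pt "9.5 -8.6 -12.4" --pt "12.5 -11.4 -12.4" --pt "15.5 -14.1 -12.4" --pt "18 -16.4 -12.4" --pt "19.6 -17.8 -12.4" --pt "20.1 -18.3 -12.4" --pt "20.1 -18.3 -12.4" --pt "20.1 -18.3 -12.4" --pt "20.1 -18.3 -12.4" --roll '[0,0,0,0,0,0,0,0,0,0,0,0,0,0,0,0]'

```text
time: 16.8
position: [0.6475, 0.1735, 0.1497]
tool_rot: [3.14, -0.062, -0.0]
ft_force: [-0.5, 0.8, -0.3]
grip_width: 0.123
grip_force: 30.0
```

```bash
python3 go.py .648,.174,.030,-2.2
```

```text
t 16.8 p [0.6475 0.1735 0.1497] alpha -2.3 tilt 0.08 q7 -2.12
(0.648, 0.174, 0.03, -2.2) slide [ 0.05 -0.07 11.97] roll -0.001
```

move_arm --pt "0 0 2" --pt "0 0 5" --pt "0 0 8" --pt "0 0 10" --pt "0 0 11.4" --pt "0 0 11.9" --pt "0 0 12" --pt "0 0 12" --pt "0 0 12" --roll '[0,0,0,0,0,0,0,0,0]'

```text
time: 17.7
position: [0.6488, 0.175, 0.0305]
tool_rot: [-3.141, 0.06, -0.003]
ft_force: [-0.6, -0.2, -0.9]
grip_width: 0.13
grip_force: 30.0
```

move_arm --pt "0 0 0" --pt "0 0 0" --pt "0 0 0" --pt "0 0 0" --pt "0 0 -1" --pt "0 0 -3.5" --pt "0 0 -7" --pt "0 0 -10" --pt "0 0 -12" --pt "0 0 -12" --pt "0 0 -12" --roll '[0,0,0,0,0,0,0,0,0,0,0]' --gripper 4

```text
time: 18.8
position: [0.6481, 0.1749, 0.1499]
tool_rot: [3.141, -0.06, 0.001]
ft_force: [-0.3, -0.3, 0.3]
grip_width: 0.458
grip_force: 0.0
```

```bash
python3 go.py .4873,.1378,.15,89.5; python3 -c "
from h import *
a=cams.get_image('side')[:,:,::-1];cv2.imwrite('pics/s4.png',cv2.resize(a[160:310,150:350],None,fx=4,fy=4))"
```

```text
t 18.8 p [0.6481 0.1749 0.1499] alpha -2.2 tilt 0.05 q7 -2.12
(0.4873, 0.1378, 0.15, 89.5) slide [-15.93   4.32  -0.02] roll -1.6
```

View pics/s4.png

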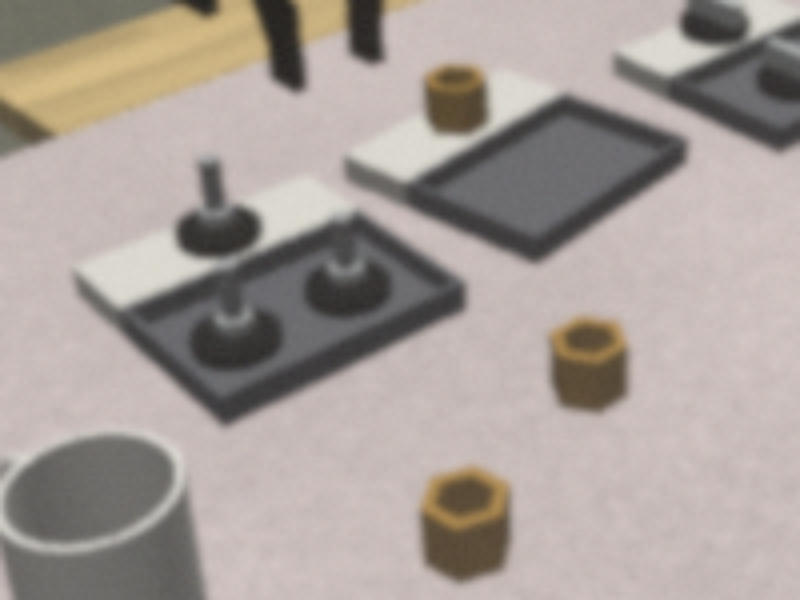

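Both feet stand flat in their tray, at crop positions (235,335) and (347,285). Coupling b is next.

move_arm --pt "-1 0.3 0" --pt "-2.5 0.7 0" --pt "-4 1.1 0" --pt "-5.5 1.5 0" --pt "-7 1.9 0" --pt "-8.5 2.3 0" --pt "-10 2.7 0" --pt "-11.5 3.1 0" --pt "-13 3.5 0" --pt "-14.5 3.9 0" --pt "-15.9 4.3 0" --pt "-15.9 4.3 0" --pt "-15.9 4.3 0" --pt "-15.9 4.3 0" --pt "-15.9 4.3 0" --roll '[-0.1,-0.24,-0.38,-0.52,-0.66,-0.8,-0.94,-1.08,-1.22,-1.36,-1.5,-1.6,-1.6,-1.6,-1.6]' --gripper 6

```text
time: 20.35
position: [0.4875, 0.1379, 0.1491]
tool_rot: [-2.233, -2.209, 0.0]
ft_force: [0.3, 0.1, -0.9]
grip_width: 0.688
grip_force: 0.0
```

```bash
python3 go.py .4873,.1378,.010,89.5
```

```text
t 20.35 p [0.4875 0.1379 0.1491] alpha 89.4 tilt 0.05 q7 -0.47
(0.4873, 0.1378, 0.01, 89.5) slide [-0.02 -0.   13.91] roll -0.002
```

move_arm --pt "0 0 2" --pt "0 0 5" --pt "0 0 8" --pt "0 0 10.5" --pt "0 0 12.5" --pt "0 0 13.5" --pt "0 0 13.9" --pt "0 0 13.9" --pt "0 0 13.9" --roll '[0,0,0,0,0,0,0,0,0]'

```text
time: 21.25
position: [0.4883, 0.1382, 0.0114]
tool_rot: [2.231, 2.211, 0.002]
ft_force: [0.2, -0.3, -0.1]
grip_width: 0.689
grip_force: 0.0
```

move_arm --pt "0 0 0" --pt "0 0 0" --pt "0 0 0" --pt "0 0 0" --pt "0 0 0" --pt "0 0 0" --roll '[0,0,0,0,0,0]' --gripper 0 --squeeze 30

```text
time: 21.85
position: [0.4878, 0.1379, 0.0108]
tool_rot: [2.231, 2.211, 0.0]
ft_force: [-0.7, 0.2, 3.6]
grip_width: 0.437
grip_force: 30.0
```

```bash
python3 go.py .6631,-.0333,.13,96.2
```

```text
t 21.85 p [0.4878 0.1379 0.0108] alpha 89.5 tilt 0.03 q7 -0.65
(0.6631, -0.0333, 0.13, 96.2) slide [-16.96  17.69 -11.91] roll -0.117
```

move_arm --pt "0 0 -2" --pt "0 0 -5" --pt "0 0 -8.5" --pt "0 0 -11" --pt "-1 1 -11.9" --pt "-3.5 3.6 -11.9" --pt "-6.2 6.5 -11.9" --pt "-9 9.4 -11.9" --pt "-11.7 12.2 -11.9" --pt "-14.2 14.8 -11.9" --pt "-16.2 16.9 -11.9" --pt "-17 17.7 -11.9" --pt "-17 17.7 -11.9" --pt "-17 17.7 -11.9" --pt "-17 17.7 -11.9" --roll '[0,0,0,0,0,-0.02,-0.04,-0.06,-0.08,-0.1,-0.117,-0.117,-0.117,-0.117,-0.117]'

```text
time: 23.35
position: [0.662, -0.0316, 0.1295]
tool_rot: [-2.095, -2.34, 0.0]
ft_force: [0.4, 1.0, -1.6]
grip_width: 0.435
grip_force: 30.0
```

```bash
python3 go.py .6625,-.0333,.0153,96.2
```

```text
t 23.35 p [ 0.662  -0.0316  0.1295] alpha 96.3 tilt 0.04 q7 -0.18
(0.6625, -0.0333, 0.0153, 96.2) slide [-0.18  0.04 11.42] roll 0.003
```

move_arm --pt "-0.2 0 2" --pt "-0.2 0 5" --pt "-0.2 0 7.5" --pt "-0.2 0 9.5" --pt "-0.2 0 10.8" --pt "-0.2 0 11.3" --pt "-0.2 0 11.4" --pt "-0.2 0 11.4" --pt "-0.2 0 11.4" --roll '[0,0,0,0,0,0,0,0,0]'

```text
time: 24.25
position: [0.664, -0.0355, 0.0168]
tool_rot: [2.097, 2.337, 0.002]
ft_force: [0.1, -0.1, -1.6]
grip_width: 0.433
grip_force: 30.0
```

move_arm --pt "0 0 0" --pt "0 0 0" --pt "0 0 0" --pt "0 0 0" --pt "0 0 -1" --pt "0 0 -3.5" --pt "0 0 -7" --pt "0 0 -10" --pt "0 0 -12.5" --pt "0 0 -13.5" --pt "0 0 -13.5" --roll '[0,0,0,0,0,0,0,0,0,0,0]' --gripper 5

```text
time: 25.35
position: [0.6642, -0.0354, 0.1525]
tool_rot: [2.096, 2.336, 0.003]
ft_force: [-0.1, 0.3, -0.7]
grip_width: 0.575
grip_force: 0.0
```

```bash
python3 go.py .4424,.2636,.15,67.5
```

```text
t 25.35 p [ 0.6642 -0.0354  0.1525] alpha 96.2 tilt 0.18 q7 -0.17
(0.4424, 0.2636, 0.15, 67.5) slide [ 32.12 -18.83   0.16] roll 0.501
```

move_arm --pt "1.5 -0.9 0" --pt "4.5 -2.6 0" --pt "8 -4.7 0.1" --pt "11.5 -6.7 0.1" --pt "15 -8.8 0.1" --pt "18.5 -10.8 0.1" --pt "22 -12.9 0.1" --pt "25.5 -15 0.1" --pt "28.5 -16.7 0.1" --pt "30.8 -18.1 0.1" --pt "32.1 -18.8 0.1" --pt "32.1 -18.8 0.1" --pt "32.1 -18.8 0.1" --pt "32.1 -18.8 0.1" --roll '[0.02,0.07,0.12,0.17,0.22,0.27,0.33,0.39,0.44,0.48,0.5,0.5,0.5,0.5]' --gripper 6

```text
time: 26.75
position: [0.4424, 0.2617, 0.1488]
tool_rot: [2.613, 1.744, -0.002]
ft_force: [0.2, -0.2, 0.1]
grip_width: 0.689
grip_force: 0.0
```

```bash
python3 go.py .4424,.2636,.010,67.5
```

```text
t 26.75 p [0.4424 0.2617 0.1488] alpha 67.4 tilt 0.07 q7 -1.13
(0.4424, 0.2636, 0.01, 67.5) slide [ 0.19 -0.06 13.88] roll -0.001
```

move_arm --pt "0.1 0 2" --pt "0.1 0 5" --pt "0.1 0 8" --pt "0.1 0 10.5" --pt "0.1 0 12.5" --pt "0.1 0 13.5" --pt "0.1 0 13.9" --pt "0.1 0 13.9" --pt "0.1 0 13.9" --roll '[0,0,0,0,0,0,0,0,0]'

```text
time: 27.65
position: [0.4429, 0.2644, 0.0114]
tool_rot: [2.612, 1.746, 0.002]
ft_force: [0.1, 0.8, -0.2]
grip_width: 0.691
grip_force: 0.0
```

move_arm --pt "0 0 0" --pt "0 0 0" --pt "0 0 0" --pt "0 0 0" --pt "0 0 0" --pt "0 0 0" --roll '[0,0,0,0,0,0]' --gripper 0 --squeeze 30

```text
time: 28.25
position: [0.4423, 0.2642, 0.0108]
tool_rot: [2.611, 1.746, 0.0]
ft_force: [-0.0, -1.1, 3.2]
grip_width: 0.435
grip_force: 30.0
```

```bash
python3 go.py .655,.0383,.13,96.2
```

```text
t 28.25 p [0.4423 0.2642 0.0108] alpha 67.5 tilt 0.03 q7 -1.3
(0.655, 0.0383, 0.13, 96.2) slide [-12.75  28.29 -11.91] roll -0.5
```

move_arm --pt "0 0 -2" --pt "0 0 -5" --pt "0 0 -8.5" --pt "0 0 -11" --pt "-0.7 1.5 -11.9" --pt "-2 4.5 -11.9" --pt "-3.6 8 -11.9" --pt "-5.2 11.5 -11.9" --pt "-6.8 15 -11.9" --pt "-8.4 18.5 -11.9" --pt "-9.9 22 -11.9" --pt "-11.3 25 -11.9" --pt "-12.3 27.2 -11.9" --pt "-12.8 28.3 -11.9" --pt "-12.8 28.3 -11.9" --pt "-12.8 28.3 -11.9" --pt "-12.8 28.3 -11.9" --roll '[0,0,0,0,-0.03,-0.09,-0.15,-0.21,-0.27,-0.33,-0.39,-0.44,-0.48,-0.5,-0.5,-0.5,-0.5]'

```text
time: 29.95
position: [0.6538, 0.0393, 0.1295]
tool_rot: [-2.096, -2.339, 0.0]
ft_force: [-0.7, -0.0, -0.0]
grip_width: 0.434
grip_force: 30.0
```

```bash
python3 go.py .655,.0375,.0153,96.2
```

```text
t 29.95 p [0.6538 0.0393 0.1295] alpha 96.3 tilt 0.04 q7 -0.3
(0.655, 0.0375, 0.0153, 96.2) slide [-0.2   0.1  11.42] roll 0.002
```

move_arm --pt "0 0 2" --pt "0 0 5" --pt "0 0 7.5" --pt "0 0 9.5" --pt "0 0 10.8" --pt "0 0 11.3" --pt "0 0 11.4" --pt "0 0 11.4" --pt "0 0 11.4" --roll '[0,0,0,0,0,0,0,0,0]'

```text
time: 30.85
position: [0.6555, 0.038, 0.0167]
tool_rot: [2.097, 2.337, 0.002]
ft_force: [0.2, 0.2, -0.3]
grip_width: 0.438
grip_force: 30.0
```

move_arm --pt "0 0 0" --pt "0 0 0" --pt "0 0 0" --pt "0 0 0" --pt "0 0 -1" --pt "0 0 -3.5" --pt "0 0 -7" --pt "0 0 -10" --pt "0 0 -13" --pt "0 0 -16" --pt "3 2 -19" --pt "6 5 -20" --pt "9 8 -20" --pt "12 12 -20" --pt "14 14 -20" --pt "14 14 -20" --roll '[0,0,0,0,0,0,0,0,0,0,0,0,0,0,0,0]' --gripper 5

```text
time: 32.45
position: [0.7784, 0.1982, 0.214]
tool_rot: [-2.088, -2.341, -0.002]
ft_force: [-2.0, 1.2, 0.3]
grip_width: 0.573
grip_force: 0.0
```

```bash
python3 -c "
from h import *
a=cams.get_image('side')[:,:,::-1];b=cams.get_image('top')[:,:,::-1]
A=cv2.resize(a[130:330,140:440],None,fx=2,fy=2);B=cv2.resize(b[100:200,200:440],(600,250))
cv2.imwrite('pics/f.png',A);cv2.imwrite('pics/f.png',np.vstack([A[:340],B]))"
```

```text
(no output)
```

View pics/f.png

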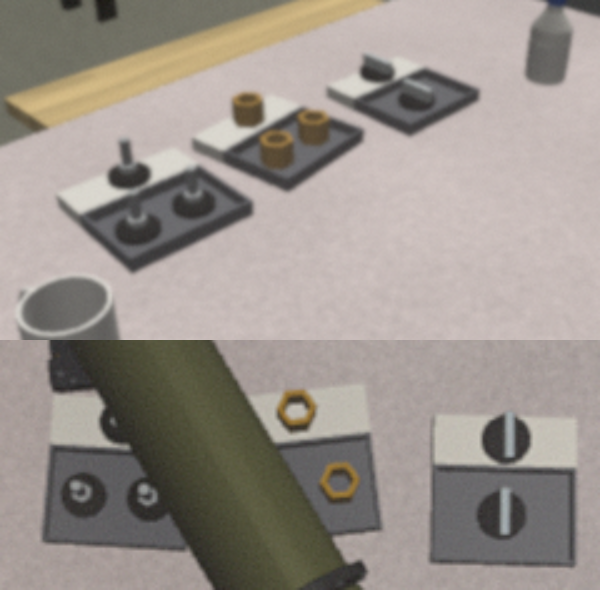

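All five parts stand in the matching trays: the feet at (138,228) and (194,202), the couplings at (277,148) and (313,126), and the dial at (417,96). The bottle and mug are where they were and the gripper is clear, so I'll hand the job in.

```bash
python3 -c "
from bench import workorder
print(workorder.close_job())"
```

```text
the job is handed in; nothing more can be done
None
```

The job is handed in at about 32 s: both feet, both couplings and the dial stand upright in their matching trays, and the detergent bottle and mug were not touched.

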